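# Open the child-safe bedside medicine box

## Task

Open the child-safe medicine box: press its long white spring strip down with the fingertips and, while holding it down, push the edge of the turquoise lid along the box, over the red pin and on until it is fully open against its stop. Then let go so that the strip springs up and its red pin locks the lid through the second hole. Nothing is to be picked up: do not lift, tip or shove the box, and leave the candle jar, tablet jar and alarm clock alone.

Things in the scene. Friction and masses are not known exactly. Their poses are not given: they have to be found in the camera images.
- box: Pale wooden medicine box, loose on the table, about 1.3 kg, 150 (x) by 310 (y) by 68 mm high. Origin on the table under the middle of the strip's width; spans x -34 to +116, y -87 to +223 mm. The lid opens towards the box's +y. The strip lies in a well x -24 to +24, y -83 to +99 mm; well walls 68 mm high (-x side), 56 mm (+x side, -y end).
- catch (a joint): Travel of the sprung white strip, straight down: 0 = up (locked), 0.014 m = fully down. 2 N starts it, 9 N at full travel; springs up when let go. 46 mm wide, 176 mm long (box y -81 to +95 mm), moves as one piece wherever pressed. At first only 59 mm at the -y end shows; the lid uncovers more as it slides, so a fingertip can keep pressing all along.
- lid (a joint): Travel of the turquoise lid towards box +y: 0 = closed, 0.085 m = open at its stop. Friction 1.5 N; stays where left. Locked, it moves only 5 mm. 126 mm (box x -22 to +104) by 160 mm (y) by 8 mm, faces at 57 and 65 mm height. Two holes, 16 by 20 mm, above the strip, 85 mm apart.
- pad (a point): Point on the upper face of the white strip, mid of the part that shows at the start: box x 0, y -53 mm, height 55 mm when the strip is up. It goes down with the strip.
- lid_edge (a point): Point of the lid's -y edge above the strip, at the lid's upper face: box x 0, y -22 mm closed, +63 mm fully open, height 65 mm. Moves with the lid; push this edge towards box +y to open it.
- pin (a point): Top centre of the red pin on the strip, 10 mm across: box x 0, y +83 mm, height 67 mm when up, 2 mm above the lid. Goes down with the strip; clear of the lid when the strip is 0.0105 m or more down. Once the lid has moved 15 mm it covers the pin. With the lid at 0.080 m or more the pin can rise through the other hole.
- candle: Copper candle jar, 76 mm across, 87 mm high, origin under its centre. A bystander.
- tablets: Amber jar of tablets, 44 mm across, 75 mm high, origin under its centre. A bystander.
- clock: White alarm clock, 45 by 85 mm, 76 mm high, origin under its centre. A bystander.

How it is judged:
By the outcome, as a careful person would: the job done as asked, in the order asked, and still so for the second after the job is handed in, with the robot touching nothing.
It also fails if it takes over 48 s, if anything falls off the work surface, if the arm or the gripper's body presses on something with over 40 N, if the wrist force passes 120 N, or if a joint passes its speed limit or range.

## Robot

A 7-joint arm with a two-finger parallel gripper is mounted at the origin on the work surface. World frame = base frame: x ahead of the robot, y to its left, z up, the work surface at z = 0. Lengths are in m, angles in rad, forces in N, time in s.
With the tool pointing down it reaches from about 0.425 to 0.875 m from the base axis. Payload 8.4 kg.
Tool frame: the origin (TCP) lies at the very end of the fingers, on their centre line; the grasp point (between the pads) lies 19 mm behind it (manip.pinch_z is the distance from the TCP to the grasp point, in m); z points along the fingers, y is the line along which they close (so a half turn about z gives the same grasp; the last joint's range is limited). The gripper opens to 85 mm and grips with 20 to 120 N. Pads are 22 mm wide; open, the fingers measure 114 mm over their backs; the gripper's body (76 mm by 85 mm) begins 54 mm behind the grasp point. The pads swing forward as they close: fully open they stand 13 mm farther back than shut.
Start: joints at [-1.444, 0.333, 0.04, 1.465, -0.013, 1.343, -0.059], TCP at [0.146, 0.633, 0.231] pointing down, gripper open.
Joint ranges: [-2.58, 2.58], [-0.38, 2.09], [-1.3, 1.39], [0.25, 2.4], [-1.5, 4.64], [0.08, 2.09], [-2.65, 2.65]. Speed limits (rad/s): [2.22, 2.22, 2.79, 2.79, 3.14, 3.14, 3.14].

## Interface

Orientations are given as a unit quaternion [x, y, z, w].
In Python, from station import manip gives the robot as it stands. The module is installed in compiled form; this text tells all that it offers. Calls block until the motion is done:
- manip.move_ptp(position, orientation): joint-space move of the TCP to a pose.
- manip.move_l(position, orientation=None, velocity=0.15): straight line of the TCP; orientation=None keeps the orientation; velocity is the mean speed in m/s.
- manip.movej(angles): joint-space move.
- manip.move_gripper(opening, grip_force=None): finger opening in m; grip_force is the grip in N (None keeps the last); returns when the fingers have stopped.
- manip.dwell(seconds).
- manip.inverse_kinematics(position, orientation): joint angles nearest the present ones, or None.
- manip.state(): the state.
- manip.grab_frame(name): name is "scene" or "top" or "wrist"; returns the picture (400x640x3 uint8, red, green, blue); there is no depth.
- manip.calibration(name): a dict with "fov_y" (degrees; the focal length in pixels is half the picture's height over the tangent of half this angle, whatever the lens; pixels are square), "cx", "cy" (the principal point, pixels), "world_to_cam" (4x4, takes a point from world to camera coordinates). Camera axes: x right, y down, z forward; pixel columns grow to the right and rows downward; lengths in m; the calibration is good to about 2 mm. The wrist camera is an equidistant fisheye: a pixel r from the principal point sees the ray r / f radians off the axis. A picture is of the moment at which its call begins: read the wrist's pose just before it. calibration takes no time and is no camera call; for the wrist camera it gives the pose at the moment of the call.
A pose or a line that the arm cannot do raises manip.PlanningError and nothing moves.
- manip.close_job(): hands the job in; it is judged then, once.
Trained networks look in the newest picture that a camera, given by its name, has taken for a name from the list of things; names that differ only in an ending like _2 or _b are one class to them, and where a whole thing is asked for, a point or a joint stands for the part that bears it (a point fixed in the world has none). Each returns a list of dicts, best first, with "p" (0 to 1); they miss things now and then, are a little off and sometimes report something else, mostly with a low value. They report only what shows in the picture. A call takes as long as a camera call.
- manip.find_in(camera, label): "position" ([column, row] in pixels, amid what is visible of it).
- manip.regions_of(camera, label): "region" (400x640 bool, what is visible of it) and "position" ([column, row] in pixels, amid what is visible of it).
The state is a dict: "t": time; "joint_pos": joint angles; "qvel": joint speeds; "effort": joint torques, N m; "eef_pos": TCP position; "eef_rot": TCP orientation; "force": force on the tool from outside, world axes, zero at the start; "torque": the same for the moment, N m; "gripper_width": finger opening in m; "gripper_force": force on a finger pad.
Only numpy, scipy, OpenCV 4.12 (cv2) and the standard library are available. Lean on these libraries where they do the work, as an engineer would, in place of code of your own. Each camera call takes 0.05 s, during which the arm holds its last target. There are 200 camera calls.

## Working session

There is one attempt and no reset: what is moved stays moved. The work goes in short steps, each a Python script; the robot and the scene stay as the last script left them, time stands still between calls to the robot, and variables do not carry over. Pictures are saved under pics/ and viewed, at most 10 in all, crops included, and the job is handed in when it is done.

```bash
mkdir -p pics; cat > h.py <<'E'
import numpy as np,cv2
from station import manip
def ray(cam,px):
    c=manip.calibration(cam);f=200/np.tan(np.radians(c["fov_y"]/2));T=np.array(c["world_to_cam"])
    v=np.array([(px[0]-c["cx"])/f,(px[1]-c["cy"])/f,1.])
    if cam=="wrist":
        r=np.hypot(v[0],v[1]);v=np.array([v[0]/r*np.sin(r),v[1]/r*np.sin(r),np.cos(r)])
    return -T[:3,:3].T@T[:3,3],T[:3,:3].T@v
def at(cam,px,z):
    o,d=ray(cam,px);return o+d*(z-o[2])/d[2]
def proj(cam,P):
    c=manip.calibration(cam);f=200/np.tan(np.radians(c["fov_y"]/2));T=np.array(c["world_to_cam"])
    p=(T[:3,:3]@np.asarray(P).T).T+T[:3,3]
    return p[:,:2]/p[:,2:]*f+[c["cx"],c["cy"]]
E
python3 - <<'E'
from h import *
np.set_printoptions(precision=4,suppress=True)
for c in("top","scene"):
    cv2.imwrite(f"pics/{c}0.png",manip.grab_frame(c)[:,:,::-1])
    for n,z in(("box",.06),("catch",.055),("lid",.065),("pad",.055),("lid_edge",.065),("pin",.067),("candle",.08),("tablets",.07),("clock",.07)):
        for r in manip.find_in(c,n)[:2]:print(c,n,round(r["p"],2),np.array(r["position"]),at(c,r["position"],z))
s=manip.state();print(s["t"],s["eef_rot"],s["gripper_width"])
E
```

```text
top box 0.65 [270.9 219.9] [0.536  0.1146 0.06  ]
top box 0.37 [334.2 207.2] [ 0.5681 -0.0094  0.06  ]
top catch 0.68 [337.  203.9] [ 0.5764 -0.0148  0.055 ]
top lid 0.86 [278.5 215.8] [0.544  0.0996 0.065 ]
top pad 0.82 [336.2 206.1] [ 0.5718 -0.0134  0.055 ]
top pin 0.79 [333.2 205.9] [ 0.569  -0.0072  0.067 ]
top pin 0.2 [293.  294.2] [0.3945 0.0611 0.067 ]
top candle 0.79 [293.4 292.4] [0.3974 0.0597 0.08  ]
top tablets 0.91 [349.6 253.7] [ 0.4757 -0.0425  0.07  ]
top clock 0.68 [362.7 156.9] [ 0.6733 -0.0625  0.07  ]
scene box 0.73 [365.  229.6] [0.5612 0.1196 0.06  ]
scene catch 0.78 [293.5 197. ] [ 0.5788 -0.0165  0.055 ]
scene lid 0.81 [356.8 217.6] [0.5531 0.0972 0.065 ]
scene pad 0.92 [297.5 196. ] [ 0.573  -0.0124  0.055 ]
scene lid_edge 0.64 [359.2 217.5] [0.5505 0.1002 0.065 ]
scene pin 0.74 [294.4 201.3] [ 0.5913 -0.0035  0.067 ]
scene candle 0.61 [389.2 157.7] [0.4242 0.074  0.08  ]
scene tablets 0.92 [316.9 162.2] [ 0.5029 -0.025   0.07  ]
scene clock 0.59 [232.5 235. ] [ 0.704  -0.0377  0.07  ]
1.0 [ 0.1126  0.9936 -0.     -0.    ] 0.08541260106908123
```

View pics/top0.png

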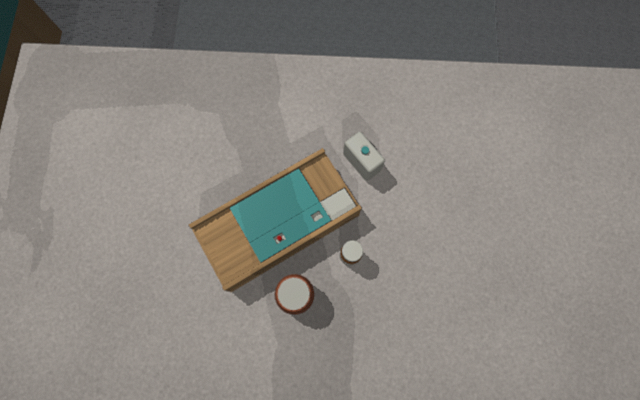

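View pics/scene0.png

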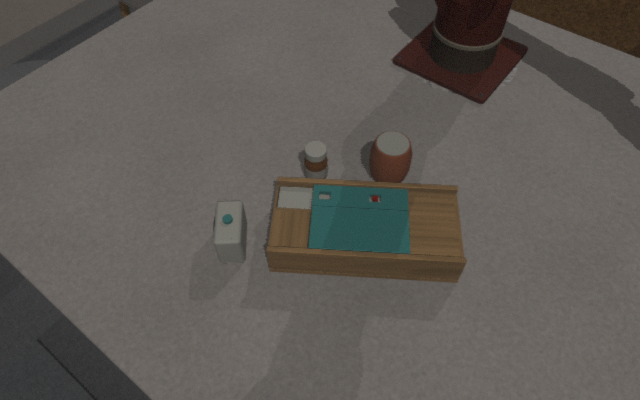

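```bash
cat > fit.py <<'E'
from h import *
from scipy.optimize import minimize
def W(p,pts):
    c,s=np.cos(p[2]),np.sin(p[2]);q=np.array(pts,float)
    return np.c_[p[0]+c*q[:,0]-s*q[:,1],p[1]+s*q[:,0]+c*q[:,1],q[:,2]]
def lidpoly(l):return [[-.022,-.022+l,.065],[.104,-.022+l,.065],[.104,.138+l,.065],[-.022,.138+l,.065]]
def masks():
    m={}
    for c in("top","scene"):
        im=manip.grab_frame(c);h=cv2.cvtColor(im,cv2.COLOR_RGB2HSV)
        k=cv2.inRange(h,(80,90,40),(100,255,255));n,L,st,_=cv2.connectedComponentsWithStats(k)
        k=(L==1+np.argmax(st[1:,4])).astype(np.uint8)
        m[c]=(im,cv2.morphologyEx(cv2.copyMakeBorder(k,9,9,9,9,0),cv2.MORPH_CLOSE,np.ones((13,13)))[9:-9,9:-9])
    return m
def iou(p,m,l,cam):
    a=np.zeros((1600,2560),np.uint8);cv2.fillPoly(a,[np.round(proj(cam,W(p,lidpoly(l)))*4+1.5).astype(int)],255)
    a=cv2.resize(a,(640,400),interpolation=cv2.INTER_AREA)/255.
    return np.minimum(a,m).sum()/np.maximum(a,m).sum()
def fit(m,l,p0,cams):
    return minimize(lambda p:-sum(iou(p,m[c][1],l,c) for c in cams),p0,method="Nelder-Mead",options=dict(initial_simplex=np.array(p0)+np.array([[0,0,0],[.02,0,0],[0,.02,0],[0,0,.15]]),xatol=1e-5,fatol=1e-5))
E
python3 - <<'E'
from fit import *
np.set_printoptions(precision=4,suppress=True)
m=masks()
ths=np.arctan2(-.5,.85)  # unused sign check below
# box +y in world from lid & pad detections
u=np.array([.544-.572,.0996+.0134]); 
best={}
for cams in(("top",),("scene",),("top","scene")):
    rs=[fit(m,0,[.565,.04,t],cams) for t in(.3,.5,.7)];r=min(rs,key=lambda r:r.fun);print(cams,r.x,r.fun);p=r.x
out=[]
for c in("top","scene"):
    im=cv2.resize(m[c][0],None,fx=4,fy=4,interpolation=cv2.INTER_CUBIC)
    for poly in(lidpoly(0),[[-.034,-.087,.068],[-.024,-.087,.068],[-.024,.223,.068],[-.034,.223,.068]],[[-.023,-.081,.055],[.023,-.081,.055],[.023,-.022,.055],[-.023,-.022,.055]],[[-.005,.083,.067],[.005,.083,.067]]):
        cv2.polylines(im,[np.round(proj(c,W(p,poly))*4+1.5).astype(int)],True,(255,0,255),1)
    ctr=proj(c,W(p,[[.04,.06,.06]]))[0]*4
    x,y=(ctr-[400,270]).astype(int);out.append(im[y:y+540,x:x+800])
cv2.imwrite("pics/ov_top.png",out[0][:,:,::-1]);cv2.imwrite("pics/ov_scene.png",out[1][:,:,::-1])
np.save("pose.npy",p)
E
```

```text
('top',) [0.5476 0.0256 0.5968] -0.9737241062027782
('scene',) [0.5478 0.0294 0.5932] -0.9765574313017563
('top', 'scene') [0.548  0.0276 0.5977] -1.9331863934597149
```

View pics/ov_top.png

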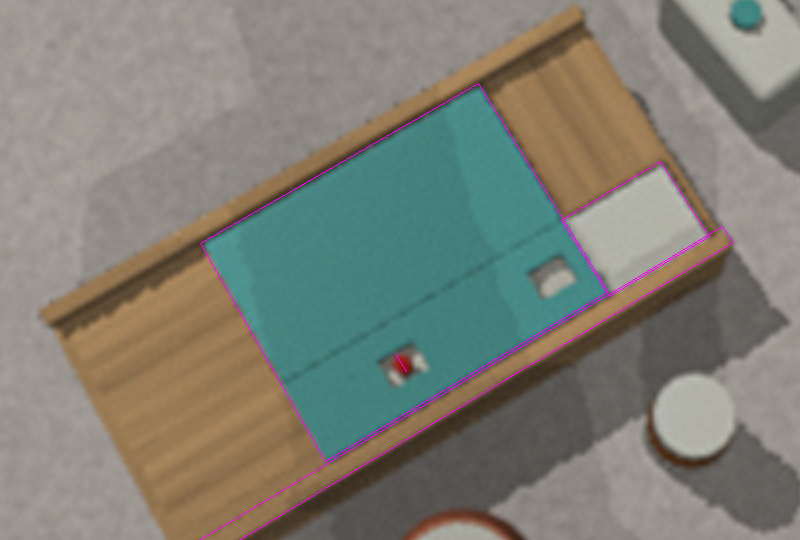

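View pics/ov_scene.png

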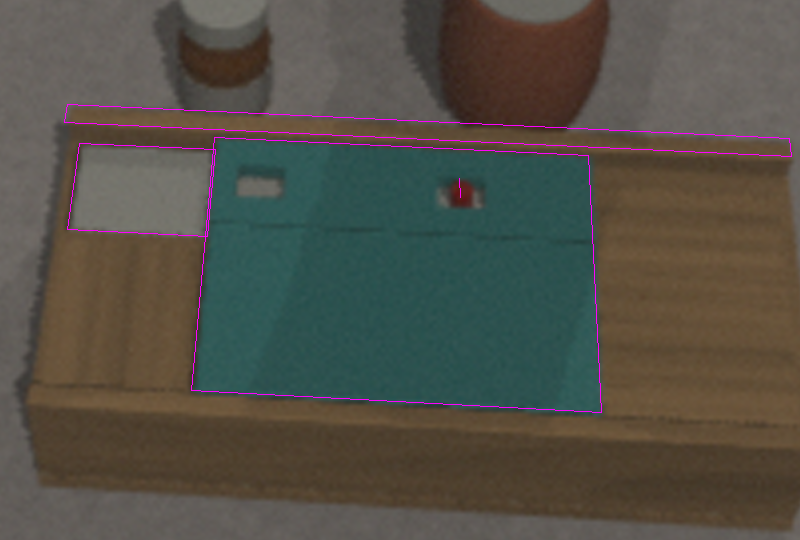

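Lid, strip and pin outlines fit both pictures to about 2 mm (strip centre near pixel 336,206 in the top view; box y runs left and down). Moving in and starting the press.

```bash
cat > go.py <<'E'
from fit import *
np.set_printoptions(precision=4,suppress=True)
p=np.load("pose.npy");a=np.pi/2+p[2];Q=[np.cos(a/2),np.sin(a/2),0,0]
def P(y,z,x=0):return W(p,[[x,y,z]])[0]
R=np.array([[np.cos(p[2]),-np.sin(p[2]),0],[np.sin(p[2]),np.cos(p[2]),0],[0,0,1]])
def F():
    s=manip.state();return R.T@np.array(s["force"])
def rep(n):
    s=manip.state();e=np.array(s["eef_pos"]);b=R.T@(e-[p[0],p[1],0]);print(n,"t%.2f"%s["t"],"box",b,"F",F())
E
python3 - <<'E'
from go import *
manip.move_gripper(0.0,20)
manip.move_ptp(P(-.05,.17),Q);rep("above")
manip.move_l(P(-.05,.066),velocity=.1);rep("near")
f0=F()
z=.060
while z>.038:
    manip.move_l(P(-.05,z),velocity=.02);rep("%.4f"%z)
    if F()[2]-f0[2]>7.7:break
    z-=.002 if z>.046 else .001
cv2.imwrite("pics/press.png",manip.grab_frame("scene")[130:270,200:480,::-1].repeat(2,0).repeat(2,1))
E
```

```text
above t4.62 box [ 0.0008 -0.0491  0.1699] F [ 0.8323 -0.2012 -0.3083]
near t5.81 box [ 0.0004 -0.0503  0.0666] F [-0.1899  0.7444 -0.0414]
0.0600 t6.26 box [-0.0001 -0.0499  0.0599] F [ 0.0151 -0.0643  0.3991]
0.0580 t6.51 box [-0.0001 -0.05    0.0579] F [0.0244 0.3565 0.2809]
0.0560 t6.76 box [-0.0001 -0.0499  0.0559] F [-0.2742  0.4433  0.2977]
0.0540 t7.01 box [ 0.0002 -0.0502  0.0541] F [-0.361  -0.5713  2.0563]
0.0520 t7.26 box [ 0.0002 -0.0502  0.0521] F [-0.6803  0.0255  3.4724]
0.0500 t7.51 box [ 0.0002 -0.0502  0.0501] F [ 1.405  -0.6585  4.3695]
0.0480 t7.76 box [ 0.0001 -0.0502  0.0481] F [ 0.2006 -0.6208  4.5497]
0.0460 t8.01 box [ 0.0001 -0.0502  0.0462] F [ 0.6712 -1.0307  6.3088]
0.0450 t8.26 box [ 0.0002 -0.0502  0.0453] F [-0.0734 -0.1813  7.1796]
0.0440 t8.51 box [ 0.0002 -0.0502  0.0443] F [0.047  0.0624 6.4411]
0.0430 t8.76 box [ 0.0002 -0.0503  0.0434] F [-0.4278 -1.4317  7.796 ]
```

View pics/press.png

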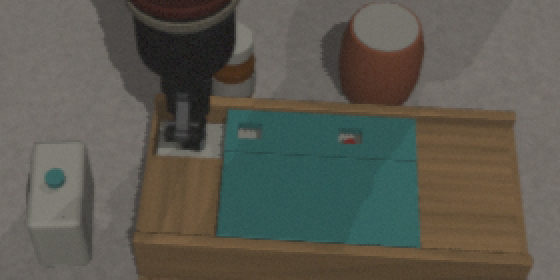

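The fingers sit on the strip (near 185,135 in the crop) and the pin is sunk in its hole (350,138). Pressing a little more, then sliding.

```bash
python3 - <<'E'
from go import *
manip.move_l(P(-.05,.0415),velocity=.02);rep("down")
for y in np.arange(-.042,.0465,.008):
    manip.move_l(P(y,.0415),velocity=.04);rep("%.3f"%y)
    f=F()
    if f[1]<-12 or f[2]>25 or f[2]<5:print("stop");break
cv2.imwrite("pics/slide.png",manip.grab_frame("scene")[130:270,200:480,::-1].repeat(2,0).repeat(2,1))
E
```

```text
down t9.06 box [ 0.0002 -0.0502  0.0419] F [-0.2618 -0.2915  8.0423]
-0.042 t9.41 box [ 0.0003 -0.043   0.0423] F [ 0.0437 -2.2823  8.0893]
-0.034 t9.76 box [ 0.0004 -0.0351  0.0423] F [-0.5354 -3.1403  8.1343]
-0.026 t10.11 box [ 0.0003 -0.0274  0.0423] F [-0.5004 -4.5943  8.7557]
-0.018 t10.46 box [ 0.0003 -0.0195  0.0424] F [-0.1183 -3.6814  7.9139]
-0.010 t10.81 box [ 0.0003 -0.0115  0.0423] F [ 0.0055 -5.0388  8.9125]
-0.002 t11.16 box [ 0.0004 -0.0035  0.0423] F [ 0.7959 -3.4643  6.6526]
0.006 t11.51 box [0.0004 0.0046 0.0423] F [ 0.1554 -4.5636  7.9788]
0.014 t11.86 box [0.0004 0.0126 0.0423] F [-0.059  -4.2031  8.4523]
0.022 t12.21 box [0.0004 0.0206 0.0423] F [-0.2658 -4.8741  7.955 ]
0.030 t12.56 box [0.0005 0.0286 0.0423] F [-1.5215 -4.2064  8.2888]
0.038 t12.91 box [0.0004 0.0367 0.0423] F [-0.1167 -3.7755  7.9427]
0.046 t13.26 box [0.0005 0.0447 0.0423] F [-0.6976 -3.9395  7.008 ]
```

View pics/slide.png

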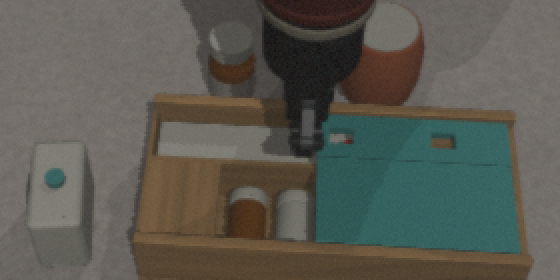

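```bash
cat >> go.py <<'E'
def Fa(n=5):
    v=[]
    for _ in range(n):manip.dwell(.03);v.append(F())
    return np.mean(v,0)
E
python3 - <<'E'
from go import *
print(Fa())
y=.046
while y<.056:
    y+=.0007
    manip.move_l(P(y,.0415),velocity=.02);f=Fa();rep("%.4f"%y);print(f)
    if f[1]<-6.3:print("stop");break
m=masks()
for c in("top","scene"):
    r=min((( -iou(p,m[c][1],l,c),l) for l in np.arange(.07,.092,.001)));print(c,r)
cv2.imwrite("pics/stop.png",m["scene"][0][130:270,200:480,::-1].repeat(2,0).repeat(2,1))
E
```

```text
[-0.0795 -3.9175  7.6242]
0.0467 t13.89 box [0.0004 0.0449 0.0423] F [ 0.2982 -5.6579  7.5001]
[ 0.3065 -5.6927  7.5802]
0.0474 t14.31 box [0.0004 0.0453 0.0423] F [-0.2462 -6.9289  7.421 ]
[ 0.112  -6.3275  7.3046]
stop
top (np.float64(-0.0), np.float64(0.07))
scene (np.float64(-0.9600501542266913), np.float64(0.07900000000000001))
```

View pics/stop.png

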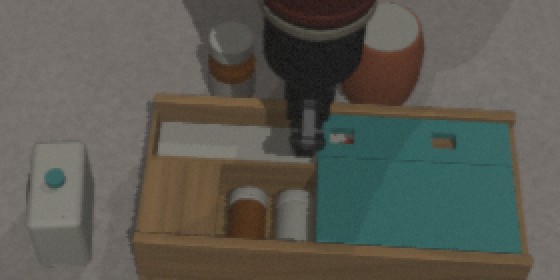

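```bash
python3 - <<'E'
from go import *
y=.0474
while y<.056:
    y+=.0007
    manip.move_l(P(y,.0415),velocity=.02);f=Fa(4);rep("%.4f"%y)
    if f[1]<-8.5:print("stop");break
m=masks()
k=m["scene"]
r=min((( -iou(p,k[1],l,"scene"),l) for l in np.arange(.07,.092,.001)));print(r)
cv2.imwrite("pics/stop2.png",k[0][130:270,200:480,::-1].repeat(2,0).repeat(2,1))
a=cv2.imread("pics/stop.png").astype(int);b=cv2.imread("pics/stop2.png").astype(int)
ga,gb=[x.mean(2).astype(np.float32) for x in(a,b)]
for n,(u,v,w,h) in dict(lid=(330,165,190,80),boxfront=(135,225,380,55),boxleft=(135,90,120,110)).items():
    print(n,cv2.phaseCorrelate(ga[v:v+h,u:u+w],gb[v:v+h,u:u+w]))
E
```

```text
0.0481 t14.79 box [0.0004 0.046  0.0423] F [ 0.2294 -6.1974  7.4939]
0.0488 t15.18 box [0.0005 0.0467 0.0423] F [-0.0408 -6.4931  8.7354]
0.0495 t15.56 box [0.0005 0.0473 0.0424] F [ 0.173  -7.3095  8.0523]
0.0502 t15.94 box [0.0004 0.048  0.0424] F [ 0.006  -6.0814  8.2123]
0.0509 t16.32 box [0.0004 0.0487 0.0423] F [ 0.1621 -6.4291  8.3058]
0.0516 t16.71 box [0.0004 0.0494 0.0424] F [-0.126  -5.53    7.9858]
0.0523 t17.09 box [0.0005 0.0501 0.0424] F [-0.1302 -6.1613  8.142 ]
0.0530 t17.48 box [0.0005 0.0508 0.0423] F [ 0.3401 -7.5096  8.0385]
0.0537 t17.86 box [0.0005 0.0515 0.0424] F [ 0.9662 -7.3127  8.4154]
0.0544 t18.24 box [0.0005 0.0522 0.0424] F [ 0.0451 -6.4201  8.4964]
0.0551 t18.62 box [0.0004 0.0525 0.0424] F [-0.8974 -8.8985  6.1346]
0.0558 t19.01 box [0.0004 0.0528 0.0424] F [ 0.1825 -9.498   5.7484]
stop
(np.float64(-0.9587351777689909), np.float64(0.08600000000000002))
lid ((0.21542287381505787, 0.01845399106527168), 0.43804392935708164)
boxfront ((0.12402493986019181, -0.02492649872151631), 0.8932275311814414)
boxleft ((0.1757816085027244, -0.057379756569517326), 0.9209258782035775)
```

Force now climbs with hardly any motion at the expected 85 mm, and the box has not shifted: lid at the stop. Backing off slightly and releasing.

```bash
python3 - <<'E'
from go import *
manip.move_l(P(.0495,.0415),velocity=.02);rep("back");print(Fa(3))
manip.move_l(P(.0495,.075),velocity=.04);rep("up")
manip.move_l(P(.02,.2),velocity=.12)
manip.move_ptp([.3,.5,.25],Q);rep("away");print(F())
m=masks()
for c in("top","scene"):
    r=min(((-iou(p,m[c][1],l,c),l) for l in np.arange(.07,.092,.0005)));print(c,r,fit(m,.085,p,(c,)).x)
def crop(c,w,h,f):
    x,y=proj(c,W(p,[[.04,.06,.06]]))[0];x,y=int(x-w/2),int(y-h/2)
    return cv2.resize(m[c][0][y:y+h,x:x+w,::-1],None,fx=f,fy=f,interpolation=cv2.INTER_CUBIC)
cv2.imwrite("pics/end.png",np.vstack([crop("top",200,100,4),crop("scene",200,50+50,4)[:,:]])[:,:])
cv2.imwrite("pics/end2.png",cv2.resize(cv2.imread("pics/end.png"),(600,600)))
E
```

```text
back t19.57 box [0.0003 0.0507 0.0417] F [0.3159 2.8114 7.7882]
[0.1323 3.3426 9.0774]
up t20.67 box [-0.0002  0.0496  0.0748] F [ 0.7041 -0.1396  0.5099]
away t23.75 box [0.0614 0.5285 0.25  ] F [-0.1898 -0.4884 -0.3677]
[-0.1898 -0.4884 -0.3677]
top (np.float64(-0.9679301717907375), np.float64(0.08400000000000002)) [0.5469 0.0261 0.5917]
scene (np.float64(-0.9640728798225254), np.float64(0.08600000000000002)) [0.5497 0.0287 0.6012]
```

View pics/end2.png

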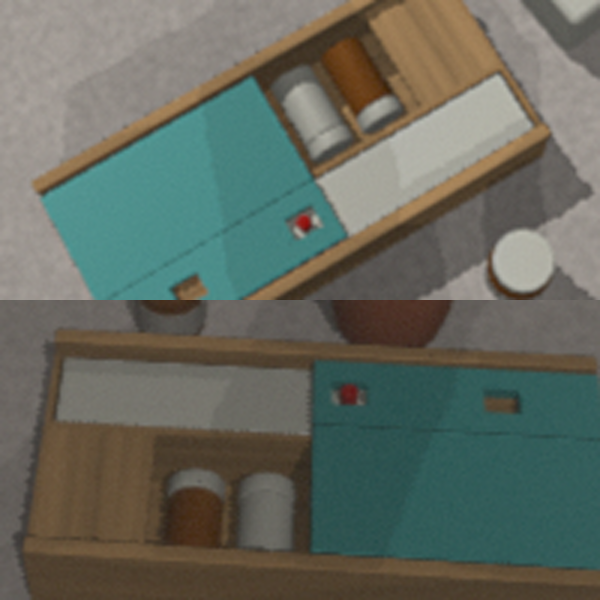

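The red pin now stands up through the second hole (305,222 in the top crop, 348,394 in the scene crop). The lid measures 84 to 86 mm open and the box is in place.

```bash
python3 -c "
from station import manip
print(manip.close_job())"
```

```text
the job is handed in; nothing more can be done
None
```

The lid is fully open against its stop (84–86 mm measured in the two camera views), the red pin has sprung up through the second hole and locks it, the box and the other objects were not shoved, and the job was handed in at about 24 s.

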